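# Lock the specimen carrier and hold it ready to carry

### The arm

A 6-joint arm with a two-finger parallel gripper is mounted at the origin on a cart in front of the work surface, level with it; the furniture and walls round the work are solid. World frame = base frame: x ahead of the robot, y to its left, z up, the work surface at z = 0. Lengths are in m, angles in rad, forces in N, time in s.
With the tool pointing down it reaches from about 0.275 to 0.85 m from the base axis. Payload 5.2 kg.
Tool frame: the origin (TCP) lies at the very end of the fingers, on their centre line; the grasp point (between the pads) lies 19 mm behind it; z points along the fingers, y is the direction in which the jaws open and shut (so a half turn about z gives the same grasp; the last joint's range is limited). The gripper opens to 85 mm and grips with 20 to 120 N. Pads are 22 mm wide; open, the fingers measure 114 mm over their backs; the gripper's body (76 mm by 85 mm) begins 54 mm behind the grasp point. The pads swing forward as they close: fully open they stand 13 mm farther back than shut.
Start: joints at [-0.203, 0.259, 1.535, -0, 1.348, -0.203], TCP at [0.55, 0, 0.231] pointing down, gripper open.
Joint ranges: [-3.14, 3.14], [-0.91, 2.08], [0.19, 2.58], [-1.22, 4.36], [0.22, 2.71], [-3.12, 3.12]. Speed limits (rad/s): [2.57, 2.57, 3.14, 3.14, 3.14, 3.14].

### API

Orientations are given as a 3x3 rotation matrix whose columns are the frame's x, y, z axes.
In Python, from workcell import bot gives the robot as it stands.
- The arm moves only by the tool send_rows, never from a script. Its argument "targets" is a list of rows, each a list of 7 numbers: the turn, a rotation vector about the tool's x, y, z in rad, then the shift along the tool's x, y, z in mm, then the closure in counts, from 0 (fully open) to 255 (shut). A call has 1 to 12 rows; each row shifts and turns the commanded pose from where the row before left it, along the tool's axes as they then stand; what a row does not reach is not made up. A row lasts 1/12 s, in which the tool goes at most 41.7 mm and 7.16 degrees, less where a joint would pass 70% of its speed; a pose out of reach is approached as far as the arm can. A call is refused whole if a number of a shift passes 41.7 or a number of a turn 0.125, either way. A call with a gripper value outside its range is refused whole. The fingers move at their own pace and stop on an object; "grip_force" is the grip in N (left out, the last holds). Time passes only in rows, so rows that do not move let the fingers close. It gives the time, the measured TCP pose, the force and the opening at its end, in the units of the state.
- bot.get_state(): the state, without advancing time (a new reading comes with each control period).
- bot.capture(name): name is "scene" or "side" or "wrist"; returns a dict with "img" (384x512x3 uint8, red, green, blue), "intrinsics" (3x3 intrinsics, pixels), "rvec" (rotation vector, rad) and "tvec" (3), from world to camera coordinates, as OpenCV has them; the wrist camera has in their place "T_tool_cam" (4x4, takes a point from camera to tool coordinates, whose origin is the TCP and whose axes are the flange's). Camera axes: x right, y down, z forward; pixel columns grow to the right and rows downward; lengths in m; the calibration is good to about 2 mm. A picture is of the moment at which its call begins: read the wrist's pose just before it. There is no depth.
- bot.job_done(): hands the job in, once; it reports no verdict.
The state is a dict: "t": time; "joint_positions": joint angles; "qvel": joint speeds; "effort": joint torques, N m; "position": TCP position; "ee_rot": TCP orientation; "ft_force": force on the tool from outside, world axes, zero at the start; "ft_torque": the same for the moment, N m; "gripper_width": finger opening in m.
Only numpy, scipy, OpenCV 4.12 (cv2) and the standard library are available. Lean on these libraries where they do the work, as an engineer would, in place of code of your own. Each camera call takes 0.05 s, during which the arm holds its last target.

### The job

The specimen carrier is loaded with three sample cups but its keeper bar is still up: swing the bar down over the lids until it snaps fully home in its catch, then take the carrier by the middle of its handle, lift it and hold it level and still about 10 cm above the worktop. Leave the wash bottle, the tub and the jar beside it where they stand. The program finishes while holding the carrier in the air; do not put it down or let go.

Things in the scene. Friction and masses are not known exactly. Their poses are not given: they have to be found in the camera images.
- carrier: loose specimen carrier, bare aluminium frame with a white plate of three wells in a row, 74 mm deep (x), 204 mm long (y), about 0.6 kg loaded. Origin: middle of its underside, at worktop level while it stands. Axes: z up; y along the row of cups, towards the keeper bar's hinge; -x is the open front, facing the robot within 25 degrees. Posts at both ends are 102 mm high
- handle (a point): centre of the carrier's handle, a black grip bar 14 mm thick (carrier x), 84 mm long (carrier y), 24 mm high, 152 mm above the underside and 8 mm behind the carrier's middle, nearly over the centre of mass; free below down to the lids (71 mm). Take it from above at its middle, fingers in front of and behind it. Axes as the carrier's
- keeper_hinge (a point): hinge axis of the keeper bar (parallel to carrier x), on the post at the carrier's +y end: 14 mm in front of the carrier's middle, 94 mm to its +y side, 80 mm above its underside. Axes as the carrier's
- keeper_knob (a point): centre of the black knob (19 mm thick, 26 mm long) on the free end of the keeper bar, a round steel rod 12 mm thick; 215 mm from the hinge axis. Shut, the bar lies level along carrier -y, 80 mm above the underside and 3 mm over the lids, the knob just outside the catch post at the -y end; opening lifts the knob up and round towards +y
- keeper (a joint): angle of the keeper bar, rad: 0 = shut, level, home in the catch; grows as the knob is raised, to 1.5. The hinge is stiff: the bar stays where it is left (about 0.5 N at the knob moves it). The catch, two sprung balls at the -y post, is met at about 0.08, takes about 3 N of downward push at the knob to pass, and below about 0.03 draws the bar down to the stop at 0 and keeps it there
- cup_1 (a point): centre (half-way up) of one of the three lidded sample cups, 51 mm wide, 63 mm high, 0.03 kg, standing in the carrier's wells 54 mm apart in carrier y; its middle is 39.5 mm above the carrier's underside when seated
- cup_2 (a point): centre (half-way up) of one of the three lidded sample cups, 51 mm wide, 63 mm high, 0.03 kg, standing in the carrier's wells 54 mm apart in carrier y; its middle is 39.5 mm above the carrier's underside when seated
- cup_3 (a point): centre (half-way up) of one of the three lidded sample cups, 51 mm wide, 63 mm high, 0.03 kg, standing in the carrier's wells 54 mm apart in carrier y; its middle is 39.5 mm above the carrier's underside when seated
- wash_bottle_mid (a point): wash bottle with a bent spout, 62 mm wide (81 mm with spout), 175 mm high, standing loose to the left of the carrier; bystander; point at mid-height
- strip_tub_mid (a point): tub with a push lid, 48 x 44 mm, 107 mm high, standing loose to the left; bystander; point at mid-height
- jar_mid (a point): dark screw jar, 64 mm wide, 110 mm high, standing loose to the right; bystander; point at mid-height
Not all that is in view belongs to the job. Leave any green look-alike of the part that bears wash_bottle_mid alone.

How it is judged:
On the way, in this order (a step that is already met when the one before it is completed fails the run):
1. the keeper bar is snapped fully home while the carrier still stands on the worktop (value of joint keeper below 0.02 rad and height (world z) of carrier below 0.01 m), for 0.2 s.
2. the carrier is lifted clear of the worktop, bar shut (height (world z) of carrier above 0.06 m and value of joint keeper below 0.02 rad), for 0.2 s.
At the end, for the whole second after the job is handed in: Fingers hold the carrier within 35 mm of the handle's centre, underside 60 to 150 mm above the worktop, level within 0.1 rad, still (20 mm/s, 0.15 rad/s); keeper bar home (under 0.02 rad), cups in their wells, nothing else carrying it; wash bottle, tub and jar upright, moved under 30 mm (all of step 2 and height (world z) of carrier below 0.15 m and angle between carrier's own z axis and vertical below 0.1 rad and linear speed of carrier below 0.02 m/s and angular speed of carrier below 0.15 rad/s and contact force between the fingers and carrier above 2 N and distance between the grasp point and handle below 0.035 m and z of cup_1 in the frame of carrier between 0.03 and 0.049 m and z of cup_2 in the frame of carrier between 0.03 and 0.049 m and z of cup_3 in the frame of carrier between 0.03 and 0.049 m and contact force between carrier and worktop below 0.1 N and contact force between carrier and bench_centrifuge below 0.1 N and contact force between carrier and tube_mixer below 0.1 N and contact force between carrier and wash_bottle below 0.1 N and contact force between carrier and strip_tub below 0.1 N and contact force between carrier and jar below 0.1 N and distance of each of wash_bottle_mid, strip_tub_mid, jar_mid from where it was at the start of the episode below 0.03 m and angle between each of wash_bottle_mid, strip_tub_mid, jar_mid's own z axis and vertical below 0.15 rad); the arm keeps its last pose, push and grip.
It fails at once if the carrier is lifted with the keeper bar not home (height (world z) of carrier above 0.025 m and value of joint keeper above 0.05 rad).
It fails at once if the carrier is tipped by more than about 17 degrees (angle between carrier's own z axis and vertical above 0.3 rad).
It fails at once if a bystander is shoved or knocked over (distance of any of wash_bottle_mid, strip_tub_mid, jar_mid from where it was at the start of the episode above 0.04 m or angle between any of wash_bottle_mid, strip_tub_mid, jar_mid's own z axis and vertical above 0.3 rad).
It fails at once if a cup leaves its well (z of any of cup_1, cup_2, cup_3 in the frame of carrier above 0.065 m).
It also fails if it takes over 48 s, if anything falls off the work surface, if the arm or the gripper's body presses on something with over 40 N, if the wrist force passes 120 N, or if a joint passes its speed limit or range.

## Working session

There is one attempt and no reset: what is moved stays moved. The work goes in short steps, Python scripts to look and compute and a tool call to move; the robot and the scene stay as the last step left them, time stands still between calls to the robot, and variables do not carry over. Pictures are saved under pics/ and viewed, and the job is handed in when it is done.

Besides the shell and the picture viewer there is one more tool, called by a JSON object that holds its "api" and its "payload", one argument or row to a line. send_rows: Moves the arm, as the interface text tells. Its arguments: {"type":"object","properties":{"targets":{"type":"array"},"grip_force":{"type":"number"}},"required":["targets"]}

```bash
mkdir -p pics; cat > h.py <<'E'
import numpy as np, cv2, json
from workcell import bot
def snap(n,fn):
    s=bot.get_state(); c=bot.capture(n)
    cv2.imwrite('pics/'+fn+'.png',c['img'][:,:,::-1])
    if 'rvec' in c:
        R=cv2.Rodrigues(np.array(c['rvec'],float))[0]; t=np.array(c['tvec'],float).ravel()
    else:
        T=np.array(c['T_tool_cam']); W=np.eye(4); W[:3,:3]=s['ee_rot']; W[:3,3]=s['position']
        M=np.linalg.inv(W@T); R=M[:3,:3]; t=M[:3,3]
    K=np.array(c['intrinsics'])
    np.savez('pics/'+fn+'.npz',K=K,R=R,t=t)
    return c['img'],K,R,t
def load(fn):
    d=np.load('pics/'+fn+'.npz'); return d['K'],d['R'],d['t']
def ray(cam,uv):
    K,R,t=cam; d=R.T@np.linalg.solve(K,[uv[0],uv[1],1.]); return -R.T@t,d/np.linalg.norm(d)
def onz(cam,uv,z):
    o,d=ray(cam,uv); return o+d*(z-o[2])/d[2]
def tri(obs):
    A=np.zeros((3,3));b=np.zeros(3)
    for cam,uv in obs:
        o,d=ray(cam,uv);P=np.eye(3)-np.outer(d,d);A+=P;b+=P@o
    x=np.linalg.solve(A,b)
    return x,[np.linalg.norm((np.eye(3)-np.outer(ray(c,u)[1],ray(c,u)[1]))@(x-ray(c,u)[0])) for c,u in obs]
def proj(cam,X):
    K,R,t=cam; p=K@(R@np.asarray(X,float)+t); return p[:2]/p[2]
E
python3 - <<'E'
from h import *
for n in ['scene','side','wrist']:
    i,K,R,t=snap(n,n+'0'); print(n,-R.T@t,R[2],K[0,0])
s=bot.get_state(); print(s['t'],s['position'],s['ee_rot'],s['gripper_width'],s['ft_force'])
E
```

```text
scene [-0.14996402 -0.51152276  0.69645188] [ 0.6323608   0.44424494 -0.63463868] 396.53179167839767
side [ 0.27469665 -0.91020169  0.70129623] [ 0.17107596  0.80754373 -0.56445206] 375.48852978706907
wrist [0.55034165 0.07562848 0.37210399] [-0.00175593 -0.2926025  -0.95623255] 293.83233628273064
0.15 [5.49599340e-01 9.83385482e-05 2.30661944e-01] [[-2.55089600e-05  9.99999016e-01 -1.40286223e-03]
 [ 9.99999960e-01  2.59031643e-05  2.80982576e-04]
 [ 2.81018638e-04 -1.40285501e-03 -9.99998977e-01]] 0.0857483632351194 [ 0.2014165  -0.8558411   0.40323648]
```

View pics/scene0.png

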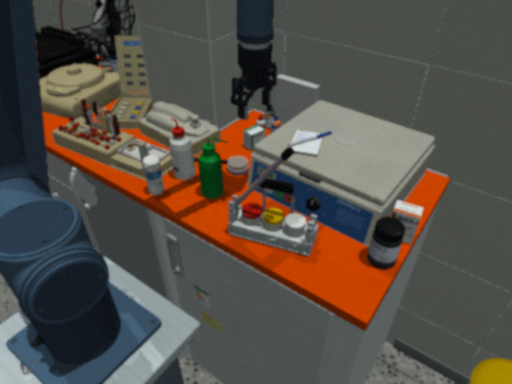

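View pics/side0.png

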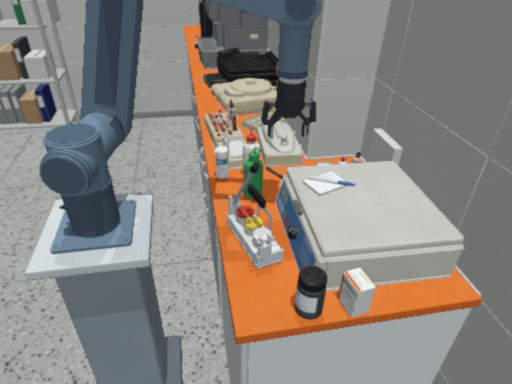

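View pics/wrist0.png

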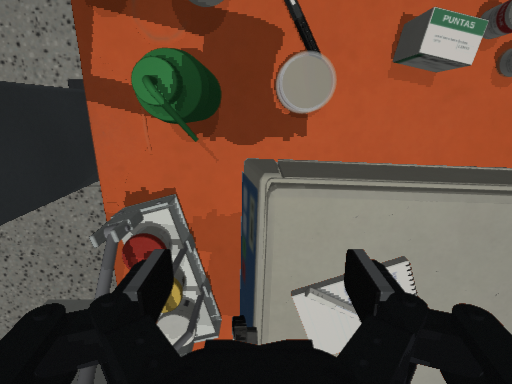

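```bash
python3 - <<'E'
from h import *
for n,(x0,y0,x1,y1) in dict(scene0=(215,135,345,262),side0=(205,140,305,280),wrist0=(70,180,270,384)).items():
    i=cv2.imread(f'pics/{n}.png')[y0:y1,x0:x1]; f=min(800/(x1-x0),600/(y1-y0)); f=int(f)
    i=cv2.resize(i,None,fx=f,fy=f,interpolation=cv2.INTER_CUBIC); cv2.imwrite(f'pics/{n}z.png',i); print(n,f)
print(load('wrist0')[1]); 
for n in ['scene0','side0','wrist0']:
    for p in [(0.4,-0.1,0),(0.5,-0.1,0),(0.4,0,0)]: print(n,p,proj(load(n),p))
E
```

```text
scene0 4
side0 4
wrist0 2
[[ 9.99998059e-01  3.40375253e-04 -1.94044836e-03]
 [ 8.93257945e-04 -9.56234102e-01  2.92601339e-01]
 [-1.75592864e-03 -2.92602504e-01 -9.56232551e-01]]
scene0 (0.4, -0.1, 0) [251.37296541 235.38831143]
scene0 (0.5, -0.1, 0) [274.12903946 213.1983932 ]
scene0 (0.4, 0, 0) [220.00835111 219.00387352]
side0 (0.4, -0.1, 0) [238.82945684 233.221527  ]
side0 (0.5, -0.1, 0) [272.94864847 229.59012505]
side0 (0.4, 0, 0) [233.83311755 212.19492993]
wrist0 (0.4, -0.1, 0) [150.39394825 240.06387402]
wrist0 (0.5, -0.1, 0) [222.48954278 240.14663598]
wrist0 (0.4, 0, 0) [142.0699862  169.06160005]
```

View pics/scene0z.png

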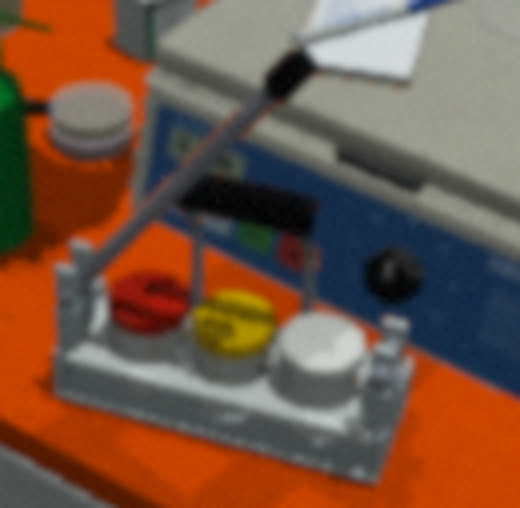

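View pics/side0z.png

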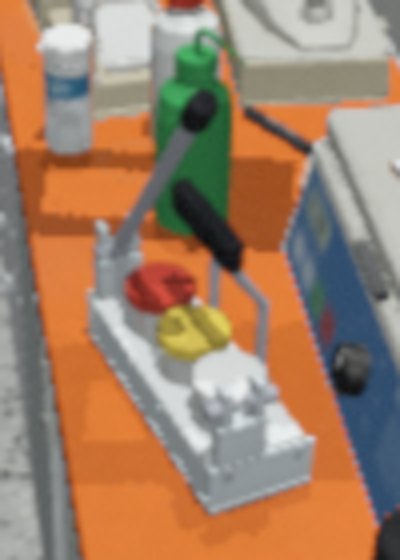

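View pics/wrist0z.png

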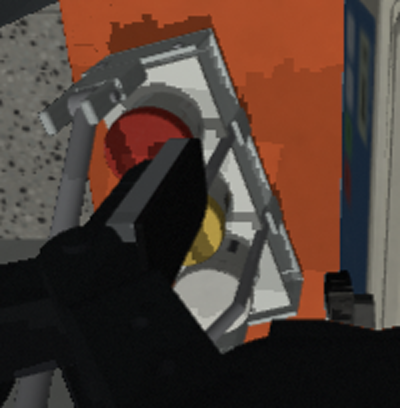

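```bash
python3 - <<'E'
from h import *
S,D=load('scene0'),load('side0')
z=lambda a,o:(a[0]/4-.375+o[0],a[1]/4-.375+o[1])
P=dict(red=((150,303),(160,287)),yel=((235,322),(194,332)),whi=((322,340),(228,378)),han=((249,204),(208,225)),hL=((190,192),(180,188)),hR=((310,213),(236,262)),knob=((290,74),(199,110)),hinge=((85,262),(122,247)))
for k,(a,b) in P.items():
    x,r=tri([(S,z(a,(215,135))),(D,z(b,(205,140)))]); print(k,x.round(4),np.round(r,4))
    if k in('red','yel','whi'): print('   lid plane',onz(S,z(a,(215,135)),.068).round(4),onz(D,z(b,(205,140)),.068).round(4))
# base corners at z=0
print('scene front-left-bot',onz(S,z((55,395),(215,135)),0),'front-right-bot',onz(S,z((378,480),(215,135)),0))
print('side FR bot',onz(D,z((212,512),(205,140)),0),'BR bot',onz(D,z((312,468),(205,140)),0), 'FL', onz(D,z((92,330),(205,140)),0))
E
```

```text
red [ 0.4173 -0.0897  0.0665] [0.0016 0.0016]
   lid plane [ 0.4141 -0.0923  0.068 ] [ 0.418  -0.0893  0.068 ]
yel [ 0.4321 -0.1409  0.0665] [0.0007 0.0007]
   lid plane [ 0.4299 -0.1425  0.068 ] [ 0.4322 -0.1419  0.068 ]
whi [ 0.445  -0.1929  0.0696] [0.0003 0.0003]
   lid plane [ 0.4468 -0.1919  0.068 ] [ 0.4452 -0.1915  0.068 ]
han [ 0.4386 -0.1427  0.153 ] [0.0019 0.0019]
hL [ 0.4249 -0.1119  0.1594] [0.0047 0.0047]
hR [ 0.4512 -0.1754  0.1497] [0.0013 0.0013]
knob [ 0.4251 -0.1721  0.257 ] [0.0011 0.0011]
hinge [ 0.3977 -0.0578  0.0877] [0.0048 0.0048]
scene front-left-bot [ 0.37231185 -0.0499995   0.        ] front-right-bot [ 4.28669032e-01 -2.46409442e-01 -1.11022302e-16]
side FR bot [ 4.26835355e-01 -2.41013601e-01 -1.11022302e-16] BR bot [ 0.50016204 -0.21271042  0.        ] FL [ 0.37499035 -0.04500596  0.        ]
```

```bash
python3 - <<'E'
from h import *
S,D=load('scene0'),load('side0')
t=lambda a,b:print(np.round(tri([(S,a),(D,b)])[0],4),np.round(tri([(S,a),(D,b)])[1],4))
print('centrifuge TL, knob');t((254,150),(285,177)); t((313,204),(292.5,233)); t((364,240),(301,270))
print('centrifuge front right top');t((380,215),(307,252))
print('jar');t((387,222),(312,272)); print(onz(S,(381,264),0),onz(D,(309,313),0))
print('green');t((209,147),(254,153));print(onz(S,(212,197),0),onz(D,(253,198),0))
W=load('wrist0'); print('wrist green base',onz(W,(190,95),0), 'cent top left', onz(W,(250,165),.12), onz(W,(250,165),.15), onz(W,(240,330),.0))
E
python3 - <<'E'
import cv2
i=cv2.imread('pics/side0.png')[140:330,230:390]; cv2.imwrite('pics/side0c.png',cv2.resize(i,None,fx=3,fy=3,interpolation=2))
E
```

```text
centrifuge TL, knob
[0.5575 0.0058 0.1167] [0.0069 0.0069]
[ 0.5271 -0.1942  0.0618] [0.0008 0.0008]
[ 0.5019 -0.338   0.0613] [0.0127 0.0127]
centrifuge front right top
[ 0.5033 -0.3591  0.142 ] [0.0085 0.0085]
jar
[ 0.5157 -0.3778  0.1105] [0.0005 0.0005]
[ 0.50031024 -0.3938427   0.        ] [ 0.51430887 -0.3985375   0.        ]
green
[0.4756 0.0894 0.1484] [0.003 0.003]
[0.45476    0.07434934 0.        ] [0.47204522 0.06519962 0.        ]
wrist green base [0.46782105 0.0900897  0.        ] cent top left [0.54263988 0.02803859 0.12      ] [0.54355638 0.03370172 0.15      ] [ 0.521569   -0.25104357  0.        ]
```

View pics/side0c.png

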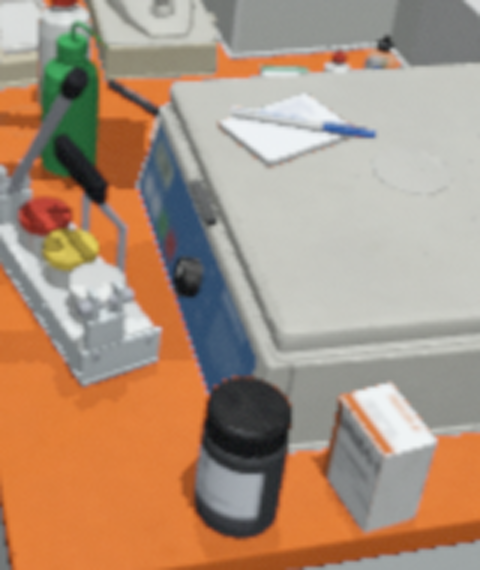

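{"api": "send_rows", "payload": {
  "targets": [
    [0, 0, -0.089, 0, 0, -27, 255],
    [0, 0, -0.089, 0, 0, -27, 255],
    [0, 0, -0.089, 0, 0, -27, 255],
    [0, 0, 0, -22, -33, 0, 255],
    [0, 0, 0, -22, -33, 0, 255],
    [0, 0, 0, -22, -33, 0, 255],
    [0, 0, 0, -22, -33, 0, 255],
    [0, 0, 0, -22, -33, 0, 255],
    [0, 0, 0, 0, 0, 0, 255],
    [0, 0, 0, 0, 0, 0, 255]
  ],
  "grip_force": 20
}}

```text
t: 0.98
position: [0.4188, -0.1511, 0.3124]
ee_rot: [[-0.259, 0.966, 0.0], [0.966, 0.259, 0.0], [0.0, 0.0, -1.0]]
ft_force: [0.4, 0.3, -0.5]
gripper_width: -0.0
```

```bash
cat >> h.py <<'E'
C=np.array([.431,-.143,0]); A=.267
Rc=np.array([[np.cos(A),-np.sin(A),0],[np.sin(A),np.cos(A),0],[0,0,1]])
def st():
    s=bot.get_state(); p=np.array(s['position']); print('t',round(s['t'],2),'p',p.round(4),'carr',(Rc.T@(p-C)).round(4),'F',np.round(s['ft_force'],1),'Fc',(Rc.T@s['ft_force']).round(1),'w',round(s['gripper_width'],4),'toolx',np.array(s['ee_rot'])[:,0].round(3),np.array(s['ee_rot'])[:,2].round(3))
    return s
E
python3 - <<'E'
from h import *
st()
for n in ['scene','side','wrist']: snap(n,n+'1')
a=[]
for n,(x0,y0,x1,y1) in dict(scene1=(215,100,345,262),side1=(205,120,305,280)).items():
    i=cv2.imread(f'pics/{n}.png')[y0:y1,x0:x1]; i=cv2.resize(i,None,fx=3,fy=3,interpolation=2); i=i[:480]; a.append(i)
a[1]=cv2.copyMakeBorder(a[1],0,max(0,a[0].shape[0]-a[1].shape[0]),0,0,0); a[0]=cv2.copyMakeBorder(a[0],0,a[1].shape[0]-a[0].shape[0],0,0,0)
cv2.imwrite('pics/z1.png',np.hstack(a))
E
```

```text
t 0.98 p [ 0.4188 -0.1511  0.3124] carr [-0.0139 -0.0046  0.3124] F [ 0.4  0.3 -0.5] Fc [ 0.5  0.2 -0.5] w -0.0 toolx [-0.259  0.966  0.   ] [ 0.  0. -1.]
```

View pics/z1.png

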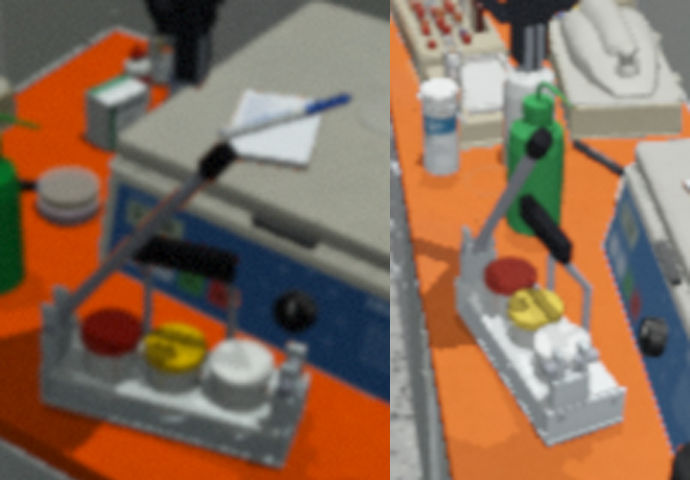

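View pics/wrist1.png

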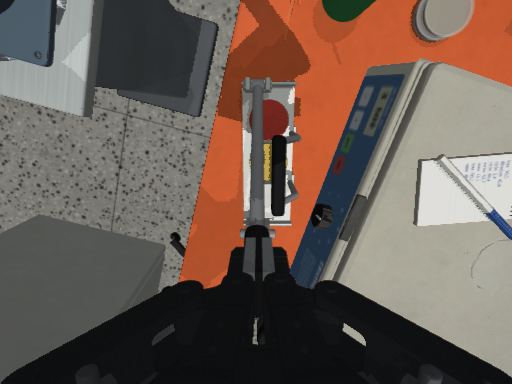

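```bash
python3 - <<'E'
from h import *
W=load('wrist1')
f=lambda uv,z:(Rc.T@(onz(W,uv,z)-C)).round(4)
print('handle far end',f((279,137),.164),'near',f((278.5,215),.164),'lids red',f((269,117),.071))
print('bar at hinge',f((257,90),.085),'plate corners',f((296,83),.015),f((292,224),.015))
W2=load('side1'); 
for th in (.97,.8,.6,.4,.3,.2,.1,.05,0,-.02):
    u=np.array([-np.cos(th),np.sin(th)]); n=np.array([np.sin(th),np.cos(th)])
    k=np.array([94,80])+215*u+9.5*n; off=11 if th>.6 else -3+14*th/.6
    print(th,(k+[off,0]).round(1))
E
```

```text
handle far end [0.0087 0.0449 0.164 ] near [ 0.0098 -0.0357  0.164 ] lids red [0.0021 0.0609 0.071 ]
bar at hinge [-0.0129  0.0921  0.085 ] plate corners [0.0413 0.105  0.015 ] [ 0.0427 -0.1065  0.015 ]
0.97 [ -8.7 262.7]
0.8 [-38.  240.9]
0.6 [-67.1 209.2]
0.4 [-94.  172.5]
0.3 [-104.6  152.6]
0.2 [-113.2  132. ]
0.1 [-119.6  110.9]
0.05 [-122.1  100.2]
0 [-124.    89.5]
-0.02 [-124.6   85.2]
```

{"api": "send_rows", "payload": {
  "targets": [
    [0, 0, 0, 0, 0, 25, 255],
    [0, 0, 0, -2, 0, 24, 255],
    [0, 0, 0, -8, 0, 6, 255],
    [0, 0, 0, -8, 0, 6, 255],
    [0, 0, 0, -8, 0, 6, 255],
    [0, 0, 0, -8, 0, 6, 255],
    [0, 0, 0, -8, 0, 8, 255],
    [0, 0, 0, -8, 0, 8, 255],
    [0, 0, 0, 0, 0, 0, 255]
  ]
}}

```text
t: 1.88
position: [0.433, -0.1993, 0.2217]
ee_rot: [[-0.263, 0.965, -0.002], [0.965, 0.263, 0.001], [0.001, -0.001, -1.0]]
ft_force: [0.3, 0.2, 0.2]
gripper_width: 0.0001
```

```bash
cat > z.py <<'E'
import sys
from h import *
k=sys.argv[1]
st()
for n in ['scene','side','wrist']: snap(n,n+k)
a=[]
for n,(x0,y0,x1,y1) in {'scene'+k:(215,120,345,262),'side'+k:(205,138,325,280)}.items():
    i=cv2.imread(f'pics/{n}.png')[y0:y1,x0:x1]; a.append(cv2.resize(i,None,fx=3,fy=3,interpolation=2))
cv2.imwrite(f'pics/z{k}.png',np.hstack(a))
E
python3 z.py 2
```

```text
t 1.88 p [ 0.433  -0.1993  0.2217] carr [-0.0129 -0.0548  0.2217] F [0.3 0.2 0.2] Fc [0.4 0.1 0.2] w 0.0001 toolx [-0.263  0.965  0.001] [-0.002  0.001 -1.   ]
```

View pics/z2.png

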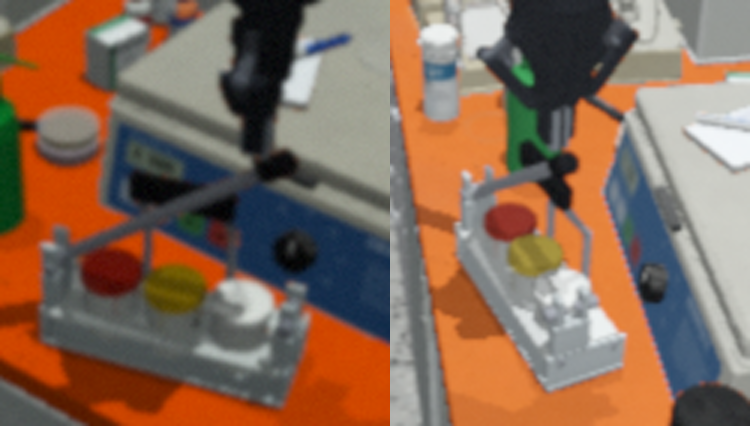

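View pics/wrist2.png

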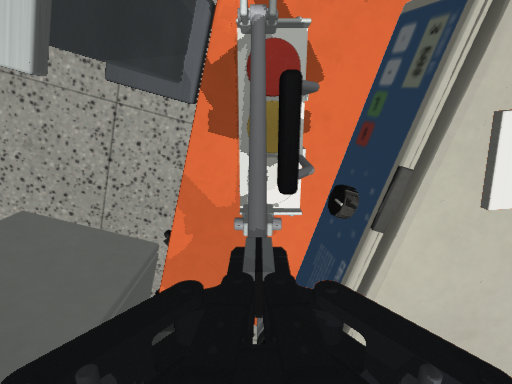

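{"api": "send_rows", "payload": {
  "targets": [
    [0, 0, 0, -8, 0, 10, 255],
    [0, 0, 0, -8, 0, 10, 255],
    [0, 0, 0, -8, 0, 10, 255],
    [0, 0, 0, -8, 0, 10, 255],
    [0, 0, 0, -8, 0, 10, 255],
    [0, 0, 0, -5, 0, 10, 255],
    [0, 0, 0, -5, 0, 10, 255],
    [0, 0, 0, -4, 0, 10, 255],
    [0, 0, 0, -4, 0, 10, 255],
    [0, 0, 0, -3, 0, 5, 255],
    [0, 0, 0, -2, 0, 4, 255],
    [0, 0, 0, 0, 0, 0, 255]
  ]
}}

```text
t: 3.03
position: [0.4495, -0.2587, 0.1234]
ee_rot: [[-0.264, 0.965, -0.001], [0.965, 0.264, 0.001], [0.001, -0.001, -1.0]]
ft_force: [0.6, -0.0, 0.4]
gripper_width: 0.0001
```

```bash
python3 z.py 3
```

```text
t 3.03 p [ 0.4495 -0.2587  0.1234] carr [-0.0127 -0.1165  0.1234] F [ 0.6 -0.   0.4] Fc [ 0.6 -0.2  0.4] w 0.0001 toolx [-0.264  0.965  0.001] [-0.001  0.001 -1.   ]
```

View pics/z3.png

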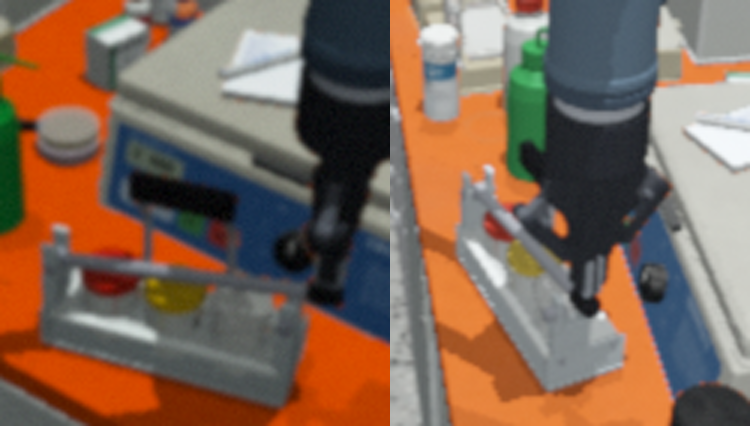

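View pics/wrist3.png

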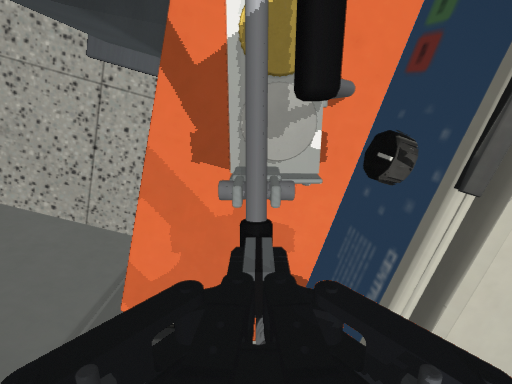

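{"api": "send_rows", "payload": {
  "targets": [
    [0, 0, 0, -1, 0, 6, 255],
    [0, 0, 0, -1, 0, 6, 255],
    [0, 0, 0, -1, 0, 5, 255],
    [0, 0, 0, 0, 0, 4, 255],
    [0, 0, 0, 0, 0, 4, 255],
    [0, 0, 0, 0, 0, 4, 255],
    [0, 0, 0, 0, 0, 3, 255],
    [0, 0, 0, 0, 0, 0, 255]
  ]
}}

```text
t: 3.85
position: [0.4499, -0.2609, 0.0912]
ee_rot: [[-0.264, 0.965, -0.002], [0.965, 0.264, 0.002], [0.002, -0.001, -1.0]]
ft_force: [-1.0, -0.2, 0.6]
gripper_width: 0.0002
```

```bash
python3 z.py 4
```

```text
t 3.85 p [ 0.4499 -0.2609  0.0912] carr [-0.0129 -0.1187  0.0912] F [-1.  -0.2  0.6] Fc [-1.   0.1  0.6] w 0.0002 toolx [-0.264  0.965  0.002] [-0.002  0.002 -1.   ]
```

View pics/z4.png

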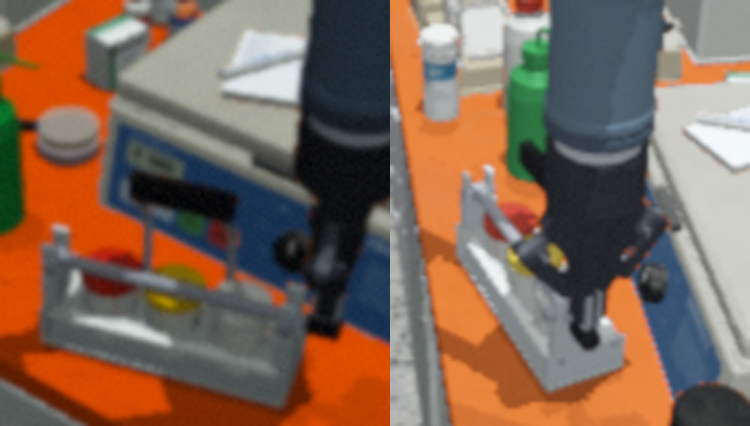

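{"api": "send_rows", "payload": {
  "targets": [
    [0, 0, 0, 0, 0, 1, 255],
    [0, 0, 0, 0, 0, 1, 255],
    [0, 0, 0, 0, 0, 1, 255],
    [0, 0, 0, 0, 0, 0, 255]
  ]
}}

```text
t: 4.33
position: [0.4506, -0.2615, 0.0894]
ee_rot: [[-0.264, 0.965, 0.0], [0.965, 0.264, -0.0], [-0.0, 0.0, -1.0]]
ft_force: [-0.8, 0.2, 1.2]
gripper_width: -0.0004
```

```bash
python3 -c "
from h import *
st()"
```

```text
t 4.33 p [ 0.4506 -0.2615  0.0894] carr [-0.0124 -0.1195  0.0894] F [-0.8  0.2  1.2] Fc [-0.7  0.4  1.2] w -0.0004 toolx [-0.264  0.965 -0.   ] [ 0. -0. -1.]
```

{"api": "send_rows", "payload": {
  "targets": [
    [0, 0, 0, 0, 0, 1, 255],
    [0, 0, 0, 0, 0, 1, 255],
    [0, 0, 0, 0, 0, 0, 255]
  ]
}}

```text
t: 4.58
position: [0.4508, -0.2621, 0.0885]
ee_rot: [[-0.264, 0.964, 0.001], [0.964, 0.264, -0.001], [-0.002, 0.001, -1.0]]
ft_force: [-2.6, 1.6, 9.8]
gripper_width: -0.0001
```

```bash
python3 -c "
from h import *
st()"
```

```text
t 4.58 p [ 0.4508 -0.2621  0.0885] carr [-0.0123 -0.1201  0.0885] F [-2.6  1.6  9.8] Fc [-2.1  2.2  9.8] w -0.0001 toolx [-0.264  0.964 -0.002] [ 0.001 -0.001 -1.   ]
```

{"api": "send_rows", "payload": {
  "targets": [
    [0, 0, 0, 0, 0, 0, 255],
    [0, 0, 0, 0, 0, -10, 255],
    [0, 0, 0, 0, 0, -30, 255],
    [0, 0, 0, 0, 0, -40, 255],
    [0, 0, 0, 0, 0, -40, 255],
    [0, 0, 0, 0, 0, -40, 0],
    [0, 0, 0, 20, 5, 0, 0],
    [0, 0, 0, 30, 5, 0, 0],
    [0, 0, 0, 30, 5, 0, 0],
    [0, 0, 0, 30, 5, 0, 0],
    [0, 0, 0, 13, 1, 0, 0],
    [0, 0, 0, 0, 0, 0, 0]
  ]
}}

```text
t: 5.58
position: [0.4376, -0.1347, 0.2478]
ee_rot: [[-0.267, 0.964, 0.0], [0.964, 0.267, 0.001], [0.001, 0.0, -1.0]]
ft_force: [-0.6, 0.3, -0.0]
gripper_width: 0.0831
```

```bash
python3 z.py 5
```

```text
t 5.58 p [ 0.4376 -0.1347  0.2478] carr [0.0085 0.0063 0.2478] F [-0.6  0.3 -0. ] Fc [-0.5  0.5 -0. ] w 0.0831 toolx [-0.267  0.964  0.001] [ 0.     0.001 -1.   ]
```

View pics/z5.png

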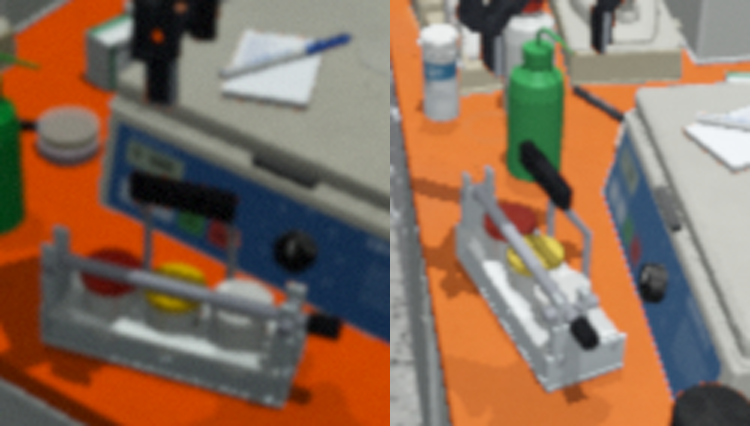

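View pics/wrist5.png

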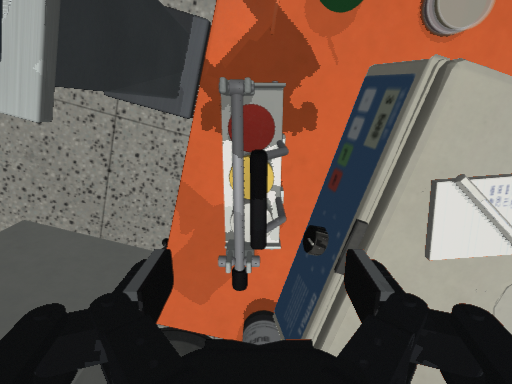

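```bash
python3 - <<'E'
from h import *
S,D,W=load('scene5'),load('side5'),load('wrist5')
k,r=tri([(S,(322,228.3)),(D,(269,248.6)),(W,(240,280))]); print('knob',(Rc.T@(k-C)).round(4),np.round(r,4))
k,r=tri([(S,(276.2,185.3)),(D,(257.3,196.3)),(W,(259,200))]); print('handle',(Rc.T@(k-C)).round(4),np.round(r,4))
f=lambda uv,z:(Rc.T@(onz(W,uv,z)-C)).round(4)
print(f((260,150),.16),f((258.5,249),.16))
# expected knob projections for theta
for th in (0,.03,.08):
    X=Rc@np.array([-.013,.094-.215*np.cos(th)+.002,.08+.215*np.sin(th)])+C
    print(th,proj(S,X),proj(D,X),proj(W,X))
E
```

```text
knob [-0.0137 -0.1185  0.0799] [0.0018 0.0007 0.0021]
handle [0.0109 0.0017 0.1492] [0.0014 0.0015 0.0013]
[0.0107 0.047  0.16  ] [ 0.0097 -0.0381  0.16  ]
0 [322.8105639  227.45673036] [269.54433787 248.84044324] [239.45888267 279.07575425]
0.03 [323.0836221  225.35176892] [269.64845423 246.82462226] [239.12307423 282.0541929 ]
0.08 [323.35183423 221.75741079] [269.73894921 243.32343698] [238.53007292 286.92895484]
```

{"api": "send_rows", "payload": {
  "targets": [
    [0, 0, 0, -3, 1.5, 20, 0],
    [0, 0, 0, 0, 0, 25, 0],
    [0, 0, 0, 0, 0, 25, 0],
    [0, 0, 0, 0, 0, 25, 0],
    [0, 0, 0, 0, 0, 19, 0],
    [0, 0, 0, 0, 0, 0, 0],
    [0, 0, 0, 0, 0, 0, 0]
  ]
}}

```text
t: 6.32
position: [0.4402, -0.1407, 0.1326]
ee_rot: [[-0.263, 0.965, -0.002], [0.965, 0.263, 0.001], [0.002, -0.002, -1.0]]
ft_force: [0.1, -0.1, -0.4]
gripper_width: 0.0854
```

```bash
python3 z.py 6
```

```text
t 6.32 p [ 0.4402 -0.1407  0.1326] carr [ 0.0095 -0.0002  0.1326] F [ 0.1 -0.1 -0.4] Fc [ 0.1 -0.1 -0.4] w 0.0854 toolx [-0.263  0.965  0.002] [-0.002  0.001 -1.   ]
```

View pics/z6.png

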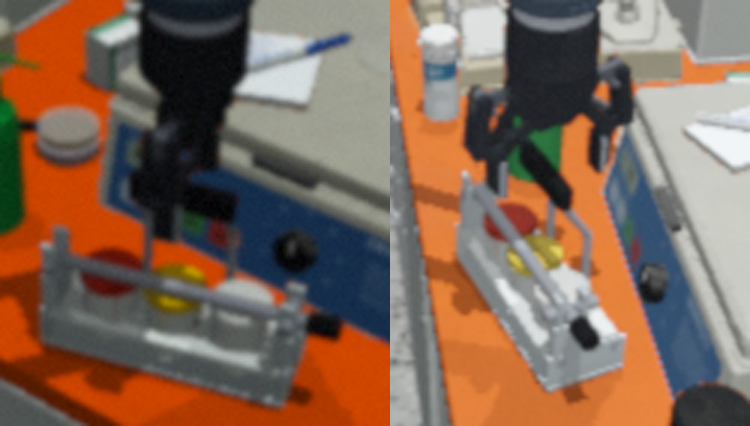

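View pics/wrist6.png

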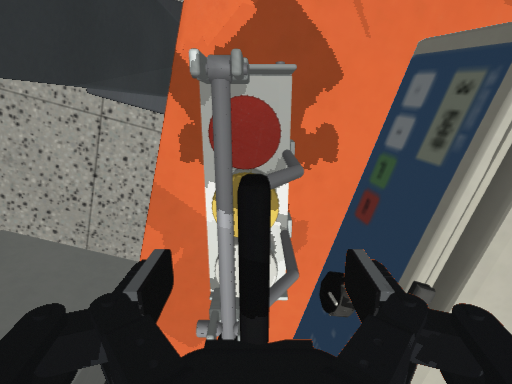

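{"api": "send_rows", "payload": {
  "targets": [
    [0, 0, 0, 2, 0, 0, 120],
    [0, 0, 0, 0, 0, 0, 160],
    [0, 0, 0, 0, 0, 0, 190],
    [0, 0, 0, 0, 0, 0, 210],
    [0, 0, 0, 0, 0, 0, 230],
    [0, 0, 0, 0, 0, 0, 255],
    [0, 0, 0, 0, 0, 0, 255],
    [0, 0, 0, 0, 0, 0, 255],
    [0, 0, 0, 0, 0, 0, 255],
    [0, 0, 0, 0, 0, 0, 255]
  ],
  "grip_force": 60
}}

```text
t: 7.3
position: [0.4396, -0.138, 0.1335]
ee_rot: [[-0.264, 0.965, -0.001], [0.965, 0.264, -0.0], [-0.0, -0.001, -1.0]]
ft_force: [-3.1, -0.0, 5.9]
gripper_width: 0.0127
```

```bash
python3 z.py 7
```

```text
t 7.3 p [ 0.4396 -0.138   0.1335] carr [0.0096 0.0026 0.1335] F [-3.1 -0.   5.9] Fc [-2.9  0.8  5.9] w 0.0127 toolx [-0.264  0.965 -0.   ] [-0.001 -0.    -1.   ]
```

View pics/z7.png

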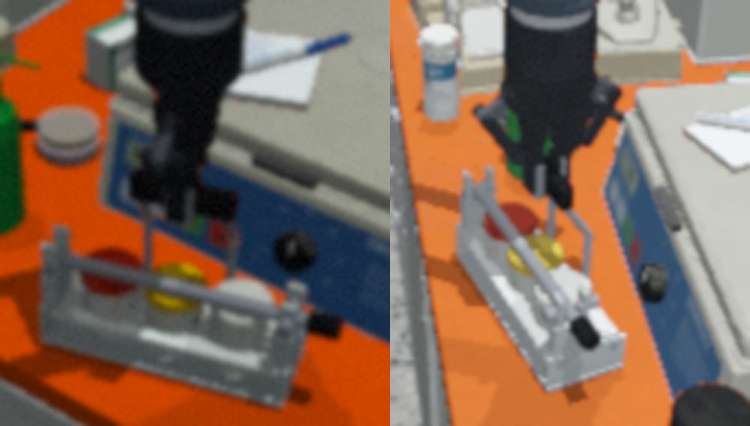

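View pics/wrist7.png

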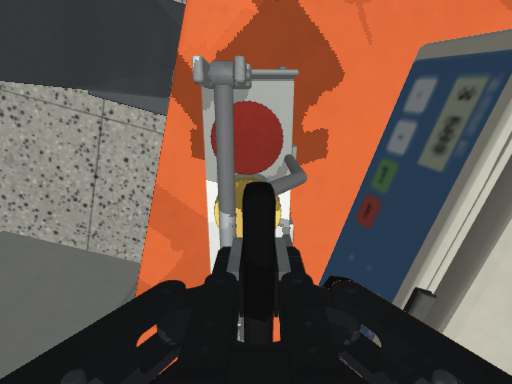

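{"api": "send_rows", "payload": {
  "targets": [
    [0, 0, 0, 0, 0, -2, 255],
    [0, 0, 0, 0, 0, -4, 255],
    [0, 0, 0, 0, 0, -6, 255],
    [0, 0, 0, 0, 0, -6, 255],
    [0, 0, 0, 0, 0, -2, 255],
    [0, 0, 0, 0, 0, 0, 255]
  ]
}}

```text
t: 7.95
position: [0.4406, -0.1381, 0.1541]
ee_rot: [[-0.264, 0.965, 0.001], [0.965, 0.264, -0.001], [-0.001, 0.001, -1.0]]
ft_force: [-0.4, 0.4, -6.3]
gripper_width: 0.0132
```

```bash
python3 z.py 8
```

```text
t 7.95 p [ 0.4406 -0.1381  0.1541] carr [0.0105 0.0022 0.1541] F [-0.4  0.4 -6.3] Fc [-0.2  0.5 -6.3] w 0.0132 toolx [-0.264  0.965 -0.001] [ 0.001 -0.001 -1.   ]
```

View pics/z8.png

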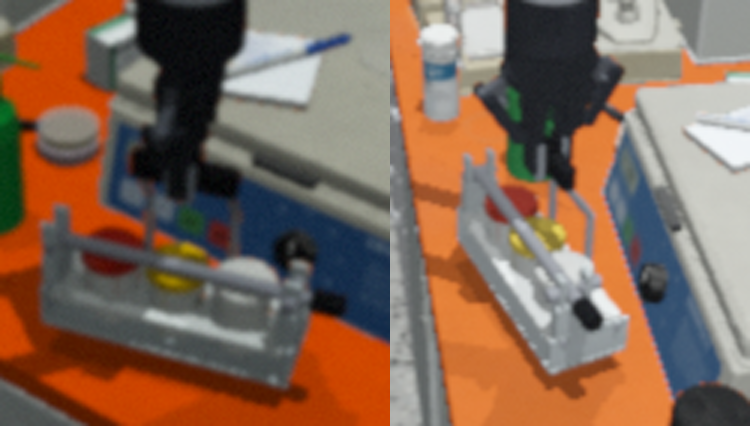

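{"api": "send_rows", "payload": {
  "targets": [
    [0, 0, 0, 0, 0, -4, 255],
    [0, 0, 0, 0, 0, -8, 255],
    [0, 0, 0, 0, 0, -8, 255],
    [0, 0, 0, 0, 0, -10, 255],
    [0, 0, 0, 0, 0, -10, 255],
    [0, 0, 0, 0, 0, -10, 255],
    [0, 0, 0, 0, 0, -10, 255],
    [0, 0, 0, 0, 0, -8, 255],
    [0, 0, 0, 0, 0, -6, 255],
    [0, 0, 0, 0, 0, -4, 255],
    [0, 0, 0, 0, 0, -2, 255],
    [0, 0, 0, 0, 0, 0, 255]
  ]
}}

```text
t: 9.1
position: [0.4401, -0.1379, 0.2336]
ee_rot: [[-0.264, 0.965, 0.0], [0.965, 0.264, -0.0], [-0.0, 0.0, -1.0]]
ft_force: [-0.1, -0.8, -5.1]
gripper_width: 0.0132
```

{"api": "send_rows", "payload": {
  "targets": [
    [0, 0, 0, 0, 0, 0, 255],
    [0, 0, 0, 0, 0, 0, 255],
    [0, 0, 0, 0, 0, 0, 255],
    [0, 0, 0, 0, 0, 0, 255],
    [0, 0, 0, 0, 0, 0, 255],
    [0, 0, 0, 0, 0, 0, 255]
  ]
}}

```text
t: 9.6
position: [0.44, -0.1378, 0.2332]
ee_rot: [[-0.264, 0.965, -0.0], [0.965, 0.264, 0.0], [0.0, -0.0, -1.0]]
ft_force: [0.7, -0.1, -6.0]
gripper_width: 0.0132
```

```bash
python3 z.py 9; python3 - <<'E'
import cv2
i=cv2.imread('pics/scene9.png')[90:290,190:420]; cv2.imwrite('pics/s9.png',cv2.resize(i,None,fx=3,fy=3,interpolation=2))
E
```

```text
t 9.6 p [ 0.44   -0.1378  0.2332] carr [0.01   0.0026 0.2332] F [ 0.7 -0.1 -6. ] Fc [ 0.7 -0.3 -6. ] w 0.0132 toolx [-0.264  0.965  0.   ] [-0.  0. -1.]
```

View pics/s9.png

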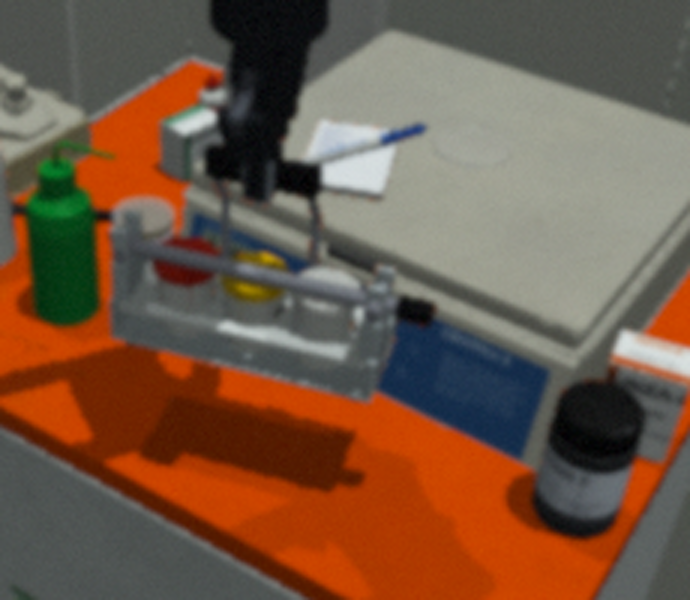

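View pics/side9.png

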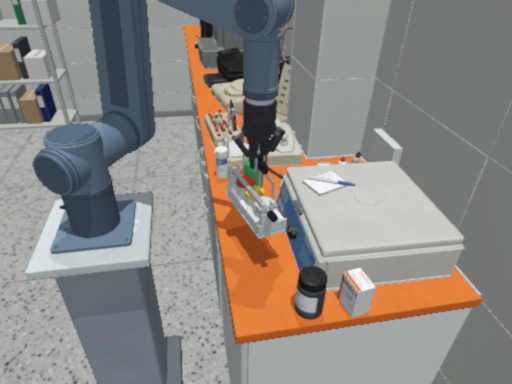

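View pics/wrist9.png

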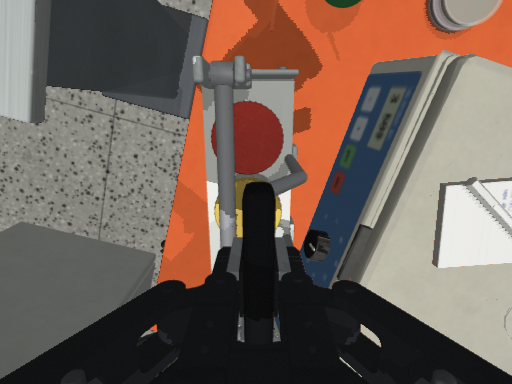

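```bash
python3 - <<'E'
from h import *
a,b=[cv2.imread(f'pics/wrist{k}.png') for k in (7,9)]
for lo,hi,n in (((0,0,90),(60,60,255),'red'),((0,100,130),(60,220,255),'yel')):
    for i in (a,b):
        m=cv2.inRange(i[80:240,205:285],lo,hi); print(n,np.round(cv2.moments(m,True)['m10']/max(1,m.sum()/255),1),round(cv2.moments(m,True)['m01']/max(1,m.sum()/255),1))
s=st(); print(np.abs(s['qvel']).max()); print(bot.job_done())
E
```

```text
red 48.5 57.4
red 48.8 57.2
yel 39.8 123.7
yel 41.6 123.2
t 9.75 p [ 0.44   -0.1379  0.2333] carr [0.01   0.0026 0.2333] F [-0.4 -0.6 -5.3] Fc [-0.6 -0.4 -5.3] w 0.0132 toolx [-0.264  0.965  0.   ] [-0.  0. -1.]
0.0021657270746498827
the job is handed in; nothing more can be done
None
```

The keeper bar is home, and the carrier is held level by the middle of its handle with its underside about 100 mm above the worktop. I handed the job in at 9.75 s and got no verdict back.

**What I did:** I located the carrier from the scene, side and wrist views; it is turned about 15°. I pushed the knob down its arc with the closed fingertips until it met a hard stop. Then I gripped the handle from above with 60 N and lifted.

**Last checks:**
- **Bar:** the stop came at 9.8 N with the fingertips at 88.5 mm. Across three views the knob sat about 80 mm above the worktop, which matches shut. I made that check before the lift; afterwards I only looked at pictures, and the bar still appeared shut.
- **Grip:** the fingers stand 13 mm apart on the 14 mm handle and carry 5–6 N, about the carrier's weight.
- **Level and cups:** the wrist view before and after the lift matches within 0.5 px on the red lid. The yellow lid moved 1.8 px sideways, which I put down to the changed background light but did not confirm. I could see all three cups in their wells.
- **Stillness:** joint speeds were at most about 0.002 rad/s.
- **Bystanders:** the jar and the green look-alike stand where they were. I did not pick out the wash bottle and tub or measure them afterwards, but the arm never went near that side.

**Disagreement:** my estimates of the carrier's centre differed by up to about 5–7 mm between features. That is well inside the 35 mm allowed at the handle.

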